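# Level the rocking worktop shelf with the spirit level

## Task

The small wooden shelf on the worktop rocks because its front-right screw foot is too short. Lift the spirit level off its two hooks, lay it along the shelf's front edge beside the foot's knob and let go, then turn the knob until the bubble stays centred between its two marks while you push the knob-side end of the level down with light hand pressure (about 10 N), so that the shelf no longer rocks but stands on both front feet. Finish like that, still pressing on the level with the bubble centred, with the canister and the spice jar still standing on the shelf.

Things in the scene. Friction and masses are not known exactly. Their poses are not given: they have to be found in the camera images.
- shelf: Brown wooden shelf, loose, 1.1 kg: board 220 (x) x 340 (y) x 18 mm, top 88 mm above the worktop, legs at x = +-85, y = +-145 mm, rail round back and left. Origin on the worktop under its centre; x to the back, y to the left along the front edge. Found standing on three feet, the front-right screw foot (-85, -145) 3.5 to 5.6 mm off the worktop; pushed there it rocks onto that foot.
- shelf_front (a point): Point on the board's top at shelf x = -55, y = 0 mm. With the level's underside centred here and its length along the shelf's y, the level's near end is 60 mm (along y) from the knob's axis.
- knob_grip (a point): On the turning axis of the black knurled round knob on top of the front-right leg, 23 mm above the board. Knob 38 mm across, grip from 12 to 30 mm above the board, top at 33 mm. Axes turn with it. It keeps its height and stays where left (0.1 N m friction). Clockwise from above screws the foot down (longer), 12 mm per turn; it can go over 2/5 turn past level.
- foot: The screw foot: rubber pad 26 mm across under the front-right leg; origin at the centre of its underside.
- level: Pocket spirit level, aluminium with black end caps, 24 (x) x 170 (y) x 50 mm, 0.18 kg; origin at the centre of its underside, y along its length, z up in use and as it hangs. Grip it across its 24 mm at mid-length from above. Two slots run through it along x, at y = +-39 to +-77, 12 to 32 mm above the underside; their upper edges hang on the hooks.
- level_top (a point): Centre of the level's top, 50 mm above its underside. Beyond 33 mm from the middle the top is a solid flat; 60 to 75 mm from the middle is a good place to press.
- bubble (a joint): Pale 16 mm bubble in the clear vial in the level's top edge: m along the level's y from the middle, 0 when centred between the two black rings (21 mm apart), positive towards the level's +y end. It runs to the higher end, 0.6 mm per mrad of tilt (2 mm for 1 mm of foot height on this shelf), stops at +-21 mm, and settles in about 1 s.
- stand: Fixed dark steel stand, origin on the worktop at its post (12 mm thick, 178 mm high): base plate, crossbar along y at z = 170 mm, and two hooks: 6 mm bars at y = +-55 mm pointing to the stand's -x for 84 mm, bar tops at z = 173 mm, each with a tip 5 mm higher. The level comes off when lifted 6 to 13 mm and then drawn at least 45 mm along the stand's -x.
- stand_hooks (a point): Midpoint between the two hooks where the level hangs: 62 mm in front of the post, level with the bars' tops (173 mm above the worktop).
- canister: Painted ceramic canister 90 mm across, 89 mm high, standing at the back left of the shelf; origin at the centre of its underside.
- spice_a: Spice jar with a dark lid, 44 mm across, 105 mm high, standing at the back of the shelf's middle; origin at the centre of its underside.
Not all that is in view belongs to the job. What is shaped like the canister but yellow is not meant.

How it is judged (in metres and radians):
On the way, in this order (a step that is already met when the one before it is completed fails the run):
1. the level is lifted off its hooks (contact force between level and stand below 0.05 N and contact force between the fingers and level above 0.5 N and distance of level from where it was at the start of the episode above 0.05 m), for 0.1 s.
2. the level lies along the shelf's front edge, let go (z of level in the frame of shelf between 0.083 and 0.094 m and x of level in the frame of shelf between -0.105 and -0.015 m and y of level in the frame of shelf between -0.05 and 0.08 m and angle between the y axis of level and the y axis of shelf, either way round below 0.2 rad and angle between level's own z axis and vertical below 0.12 rad and contact force between the fingers and level below 0.05 N), for 0.3 s.
At the end, for the whole second after the job is handed in: Through the last second the level lies along the front of the shelf, pressed on it with 5 to 30 N, the screw foot bears on the worktop (over 0.2 N), and the bubble stands still within 2.5 mm of the middle; canister and jar stand upright on the shelf (z of level in the frame of shelf between 0.083 and 0.094 m and x of level in the frame of shelf between -0.105 and -0.015 m and y of level in the frame of shelf between -0.05 and 0.08 m and angle between the y axis of level and the y axis of shelf, either way round below 0.2 rad and angle between level's own z axis and vertical below 0.12 rad and angle between each of canister, spice_a's own z axis and vertical below 0.15 rad and z of canister in the frame of shelf between 0.08 and 0.1 m and z of spice_a in the frame of shelf between 0.08 and 0.1 m and contact force between level and shelf between 5 and 30 N and contact force between foot and anything else above 0.2 N and value of joint bubble between -0.0025 and 0.0025 m and velocity of joint bubble between -0.005 and 0.005 m/s); the arm keeps its last pose, push and grip.
It fails at once if the canister or the spice jar is tipped (angle between any of canister, spice_a's own z axis and vertical above 0.4 rad).
It fails at once if the level is dropped (height (world z) of level below 0.06 m).
It fails at once if the level is pushed down hard (over 60 N) (contact force between level and shelf above 60 N).
It also fails if it takes over 72 s, if anything falls off the work surface, if the arm or the gripper's body presses on something with over 40 N, if the wrist force passes 120 N, or if a joint passes its speed limit or range.

## Robot

A 7-joint arm with a two-finger parallel gripper is mounted at the origin on a cart in front of the work surface, level with it; the furniture and walls round the work are solid. World frame = base frame: x ahead of the robot, y to its left, z up, the work surface at z = 0. Lengths are in m, angles in degrees, forces in N, time in s.
With the tool pointing down it reaches from about 0.425 to 0.875 m from the base axis. Payload 4.7 kg.
Tool frame: the origin (TCP) lies midway between the tips of the shut fingers; the grasp point (between the pads) lies 19 mm behind it; z points along the fingers, y is the line along which they close (so a half turn about z gives the same grasp; the last joint's range is limited). The gripper opens to 87 mm and grips with 3 to 60 N. Pads are 19 mm wide; open, the fingers measure 117 mm over their backs; the gripper's body (75 mm by 190 mm) begins 51 mm behind the grasp point.
Start: joints at [75.35, 18.392, -4.016, 83.108, 1.295, 78.541, -3.26], TCP at [0.173, -0.627, 0.223] pointing down, gripper open.
Joint ranges: [-163.93, 163.93], [-17.29, 119.83], [-79.2, 71.16], [3.27, 140.29], [-89.18, 269.18], [5.43, 117.66], [-154.24, 154.24]. Speed limits (degrees/s): [147.25, 147.25, 180, 180, 180, 180, 180].

## Interface

Orientations are given as [roll, pitch, yaw] about the fixed x, y, z axes, in that order (R = Rz(yaw) Ry(pitch) Rx(roll)).
In Python, from cell import env gives the robot as it stands.
- The arm moves only by the tool step_arm, never from a script. Its argument "moves" is a list of rows, each an object with "dp": the shift along the tool's x, y, z in mm, a list of three; "dr": the turn, a rotation vector about the tool's x, y, z in rad, a list of three; "fingers": the closure, from 0 (fully open) to 1 (shut). In form: [{"dp": [dx, dy, dz], "dr": [ax, ay, az], "fingers": fingers}, ...]. A call has exactly 5 rows; each row shifts and turns the commanded pose from where the row before left it, along the tool's axes as they then stand; what a row does not reach is not made up. A row lasts 1/8 s, in which the tool goes at most 62.5 mm and 10.7 degrees, less where a joint would pass 70% of its speed; a pose out of reach is approached as far as the arm can. A call with a gripper value outside its range is refused whole. The fingers move at their own pace and stop on an object; "squeeze" is the grip in N (left out, the last holds). Time passes only in rows, so rows that do not move let the fingers close, or fill a call up. It gives the time, the measured TCP pose, the force, the opening and the grip force at its end, in the units of the state.
- env.get_obs(): the state, without advancing time (a new reading comes with each control period).
- env.read_camera(name): name is "side" or "top" or "wrist"; returns the picture (400x640x3 uint8, red, green, blue); there is no depth.
- env.camera_model(name): a dict with "fx", "fy", "cx", "cy" (pixels), "k1" (the pictures are not rectified: a ray, as slopes to the right and down, at radius r is drawn at 1 + k1 r^2 times it, then the intrinsics apply), "R" (3x3) and "t" (3): a world point X has camera coordinates R X + t. Camera axes: x right, y down, z forward; pixel columns grow to the right and rows downward; lengths in m; the calibration is good to about 2 mm. A picture is of the moment at which its call begins: read the wrist's pose just before it. camera_model takes no time and is no camera call; for the wrist camera it gives the pose at the moment of the call.
- env.sign_off(): hands the job in; it is judged then, once.
The state is a dict: "time_s": time; "qpos": joint angles; "joint_velocities": joint speeds; "effort": joint torques, N m; "tool_pos": TCP position; "tool_rot": TCP orientation; "force": force on the tool from outside, world axes, zero at the start; "wrist_torque": the same for the moment, N m; "grip_width": finger opening in m; "grasp_force": force on a finger pad.
Only numpy, scipy, OpenCV 4.12 (cv2) and the standard library are available. Lean on these libraries where they do the work, as an engineer would, in place of code of your own. Each camera call takes 0.05 s, during which the arm holds its last target. There are 200 camera calls.

## Working session

There is one attempt and no reset: what is moved stays moved. The work goes in short steps, Python scripts to look and compute and a tool call to move; the robot and the scene stay as the last step left them, time stands still between calls to the robot, and variables do not carry over. Pictures are saved under pics/ and viewed, at most 10 in all, crops included, and the job is handed in when it is done.

Besides the shell and the picture viewer there is one more tool, called after "Call:" as a command line: name --argument value ..., lists and objects as JSON in quotes. step_arm: Moves the arm, as the interface text tells. Its arguments: {"type":"object","properties":{"moves":{"type":"array","items":{"type":"object","properties":{"dp":{"type":"array","items":{"type":"number"}},"dr":{"type":"array","items":{"type":"number"}},"fingers":{"type":"number"}}}},"squeeze":{"type":"number"}},"required":["moves"]}

```bash
mkdir -p pics
python3 - <<'E'
from cell import env
import cv2,numpy as np
o=env.get_obs();print({k:np.round(v,3).tolist() for k,v in o.items()})
for n in ("side","top"):
    m=env.camera_model(n);print(n,{k:np.round(v,4).tolist() for k,v in m.items()})
    p=env.read_camera(n);cv2.imwrite(f"pics/{n}0.png",cv2.resize(p[:,:,::-1],(800,500),interpolation=cv2.INTER_CUBIC))
E
```

```text
{'time_s': 0.0, 'qpos': [75.349, 18.439, -4.015, 83.175, 1.296, 78.542, -3.262], 'joint_velocities': [-0.009, -0.043, 0.157, 0.051, -0.061, 0.064, 0.133], 'effort': [-0.001, -49.128, -0.404, -31.253, -0.064, 0.044, 0.0], 'tool_pos': [0.173, -0.626, 0.221], 'tool_rot': [-179.89, 0.007, 15.458], 'force': [0.193, 0.428, 0.444], 'wrist_torque': [-0.033, 0.021, 0.019], 'grasp_force': 0.0, 'grip_width': 0.087}
side {'fx': 489.0328, 'fy': 489.0328, 'cx': 317.1554, 'cy': 203.9591, 'k1': 0.0375, 'R': [[-0.8786, -0.4774, 0.0164], [-0.2943, 0.5141, -0.8057], [0.3762, -0.7126, -0.5921]], 't': [0.6729, 0.1145, 1.2336]}
top {'fx': 362.6388, 'fy': 362.6388, 'cx': 316.8283, 'cy': 200.606, 'k1': -0.0093, 'R': [[0.0117, -0.9999, -0.001], [-0.9936, -0.0115, -0.112], [0.112, 0.0023, -0.9937]], 't': [0.3029, 0.5733, 0.9209]}
```

View pics/side0.png

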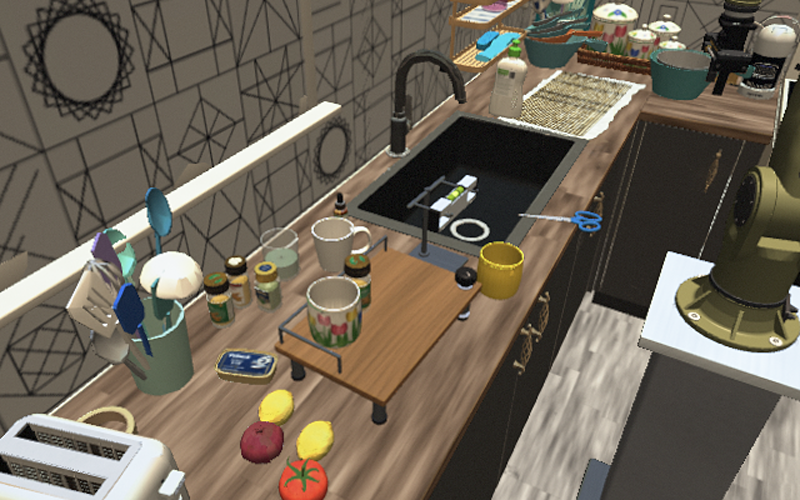

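View pics/top0.png

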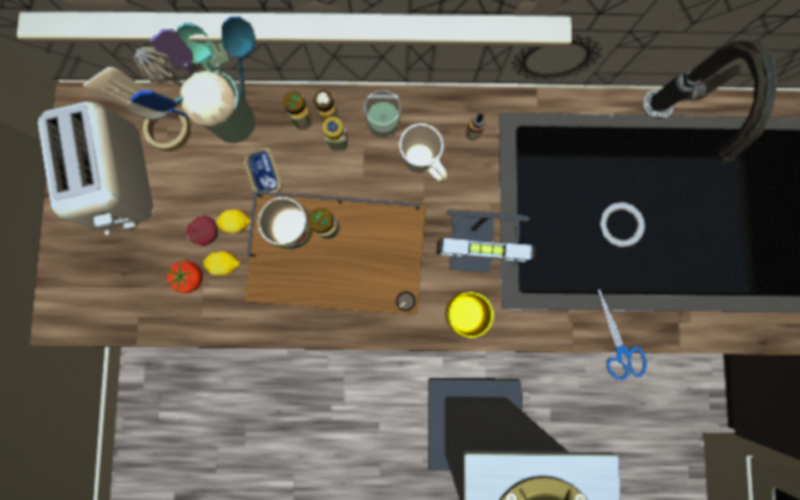

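Candidates for the level: only the white/grey bar with a green vial at top px (486,250) / side px (455,200). Candidates for the knob: the black disc at top (405,300), the jar lid at (321,222), and the back jars; I choose the disc at the front-right corner. For the canister, the painted one at (284,222), not the yellow one at (470,314) or the white mug. Next, one close crop of each view.

Run:
```python
import cv2
from cell import env
t=env.read_camera("top")[:,:,::-1];s=env.read_camera("side")[:,:,::-1]
a=cv2.resize(t[145:265,190:440],(800,384),interpolation=cv2.INTER_CUBIC)  # x3.2
cv2.imwrite("pics/topc.png",a)
b=cv2.resize(s[120:345,210:450],(640,600),interpolation=cv2.INTER_CUBIC)  # 2.667
cv2.imwrite("pics/sidec.png",b)
```

```text
(no output)
```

View pics/topc.png

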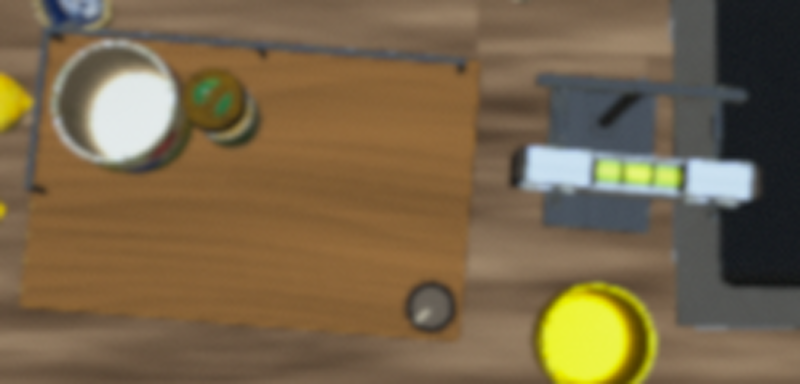

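View pics/sidec.png

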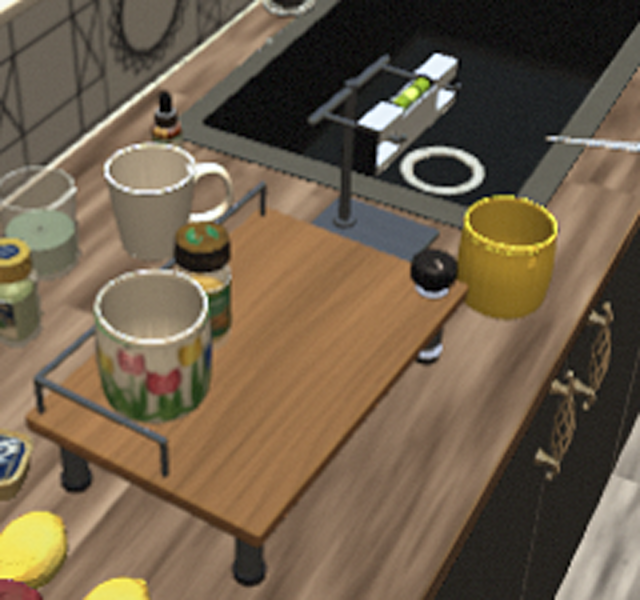

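The crops confirm the choices. In the top crop, the vial middle is (639,173) with level ends about (519,168) and (757,181). The board corners are (43,33), (478,62), (460,340) and (20,304), and the knob top is (431,304). In the side crop, the vial is at about (411,93) and the knob top about (435,258).

```bash
cat > h.py <<'E'
import numpy as np,cv2
from cell import env
def ray(n,uv):
    m=env.camera_model(n);R=np.array(m["R"]);t=np.array(m["t"])
    d=(np.array(uv,float)-[m["cx"],m["cy"]])/[m["fx"],m["fy"]]
    r=d.copy()
    for _ in range(10): r=d/(1+m["k1"]*(r@r))
    return -R.T@t, R.T@np.r_[r,1]
def atz(n,uv,z):
    c,d=ray(n,uv);return c+d*(z-c[2])/d[2]
def tri(l):
    A=0;b=0
    for n,uv in l:
        c,d=ray(n,uv);d/=np.linalg.norm(d);P=np.eye(3)-np.outer(d,d);A=A+P;b=b+P@c
    return np.linalg.solve(A,b)
def proj(n,X):
    m=env.camera_model(n);p=np.array(m["R"])@X+m["t"];s=p[:2]/p[2];s=s*(1+m["k1"]*(s@s));return s*[m["fx"],m["fy"]]+[m["cx"],m["cy"]]
E
python3 - <<'E'
from h import *
np.set_printoptions(precision=4,suppress=True)
T=lambda u,v:(190+(u+.5)/3.2-.5,145+(v+.5)/3.2-.5)
S=lambda u,v:(210+(u+.5)/2.667-.5,120+(v+.5)/2.667-.5)
c=[atz("top",T(*p),.088) for p in [(43,33),(478,62),(460,340),(20,304)]]
c=np.array(c);print(c,c.mean(0))
f=c[3]-c[2];b=c[0]-c[1];s=c[0]-c[3];r=c[1]-c[2]
print("len",[np.linalg.norm(v) for v in(f,b,s,r)])
print("yaw",[np.degrees(np.arctan2(-v[0],v[1])) for v in (f,b)],[np.degrees(np.arctan2(v[1],v[0])) for v in (s,r)])
print("knob",atz("top",T(431,304),.121),tri([("top",T(431,304)),("side",S(435,258))]))
print("knob side",atz("side",S(435,258),.121))
L=[atz("top",T(*p),.191) for p in [(639,173),(519,168),(757,181)]];print("level",L, "side",atz("side",S(411,93),.191),tri([("top",T(639,173)),("side",S(411,93))]))
v=L[1]-L[2];print(np.linalg.norm(v),np.degrees(np.arctan2(-v[0],v[1])))
print("side corners",[atz("side",S(*p),.088) for p in [(30,420),(262,542),(468,289)]])
v=proj("top",np.array([.62,.1,.191]));print(v)
print("cup",atz("top",T(597,338),.1),atz("top",T(655,338),.1),"bar",atz("top",T(540,80),.17),atz("top",T(745,97),.17))
E
```

```text
[[0.6755 0.5966 0.088 ]
 [0.6562 0.2549 0.088 ]
 [0.4406 0.2676 0.088 ]
 [0.4638 0.6043 0.088 ]] [0.559  0.4309 0.088 ]
len [np.float64(0.3375432312555388), np.float64(0.34224445799885805), np.float64(0.21189143132528962), np.float64(0.21599928268552193)]
yaw [np.float64(-3.9457361326165814), np.float64(-3.2411682399971196)] [np.float64(-2.083105359240714), np.float64(-3.3590195996391765)]
knob [0.4674 0.2906 0.121 ] [0.466  0.2901 0.1213]
knob side [0.4647 0.2891 0.121 ]
level [array([0.5578, 0.1504, 0.191 ]), array([0.5603, 0.2326, 0.191 ]), array([0.5532, 0.0697, 0.191 ])] side [0.5535 0.1543 0.191 ] [0.5569 0.1493 0.1876]
0.16302217016679382 -2.485056609153532
side corners [array([0.6711, 0.5933, 0.088 ]), array([0.4559, 0.6099, 0.088 ]), array([0.4363, 0.2751, 0.088 ])]
[411.8417 171.0389]
cup [0.4435 0.1652 0.1   ] [0.444  0.1216 0.1   ] bar [0.6259 0.2157 0.17  ] [0.6154 0.0705 0.17  ]
```

```bash
cat >> h.py <<'E'
def plan(wps,start=None):
    """wps: (x,y,z,yaw,fingers,nrows) tool-down; prints rows in tool axes"""
    o=env.get_obs()
    if start is None: start=list(o["tool_pos"])+[o["tool_rot"][2]]
    p=np.array(start[:3],float);y=float(start[3]);k=0
    for x_,y_,z_,yw,f,n in wps:
        q=np.array([x_,y_,z_])
        for i in range(n):
            d=(q-p)/(n-i);a=(yw-y)/(n-i);r=np.radians(y)
            tx=np.array([np.cos(r),np.sin(r),0]);ty=np.array([np.sin(r),-np.cos(r),0])
            l=np.round([d@tx*1000,d@ty*1000,-d[2]*1000],1);ra=round(-np.radians(a),3)
            print('{"dp":%s,"dr":[0,0,%s],"fingers":%s},'%(l.tolist(),ra,f))
            p=p+(l[0]*tx+l[1]*ty)/1000-[0,0,l[2]/1000];y-=np.degrees(ra);k+=1
            if k%5==0: print()
    print("end",p,y)
E
python3 - <<'E'
from h import *
np.set_printoptions(precision=4,suppress=True)
T=lambda u,v:(190+(u+.5)/3.2-.5,145+(v+.5)/3.2-.5)
yw=np.radians(-3.5);R=np.array([[np.cos(yw),-np.sin(yw)],[np.sin(yw),np.cos(yw)]])
for n,u,z in(("can",(117,103),.177),("jar",(217,100),.193)):
    X=atz("top",T(*u),z);print(n,X,R.T@(X[:2]-[.5595,.430]))
plan([(.36,-.40,.30,35,.4,6),(.50,-.05,.30,70,.4,8),(.557,.150,.28,86.9,.4,6)])
E
```

```text
can [0.6047 0.5133 0.177 ] [0.0401 0.0859]
jar [0.6048 0.4405 0.193 ] [0.0446 0.0132]
{"dp":[40.1, -28.0, -13.0],"dr":[0,0,-0.057],"fingers":0.4},
{"dp":[41.6, -25.7, -13.0],"dr":[0,0,-0.057],"fingers":0.4},
{"dp":[43.0, -23.3, -13.0],"dr":[0,0,-0.057],"fingers":0.4},
{"dp":[44.2, -20.8, -13.0],"dr":[0,0,-0.057],"fingers":0.4},
{"dp":[45.4, -18.3, -13.1],"dr":[0,0,-0.057],"fingers":0.4},

{"dp":[46.3, -15.6, -13.0],"dr":[0,0,-0.056],"fingers":0.4},
{"dp":[39.4, -25.8, -0.0],"dr":[0,0,-0.076],"fingers":0.4},
{"dp":[41.3, -22.7, -0.0],"dr":[0,0,-0.076],"fingers":0.4},
{"dp":[42.9, -19.5, -0.0],"dr":[0,0,-0.076],"fingers":0.4},
{"dp":[44.2, -16.2, -0.0],"dr":[0,0,-0.077],"fingers":0.4},

{"dp":[45.4, -12.8, -0.0],"dr":[0,0,-0.076],"fingers":0.4},
{"dp":[46.2, -9.3, -0.0],"dr":[0,0,-0.077],"fingers":0.4},
{"dp":[46.8, -5.7, -0.0],"dr":[0,0,-0.076],"fingers":0.4},
{"dp":[47.1, -2.2, -0.0],"dr":[0,0,-0.077],"fingers":0.4},
{"dp":[34.6, -2.5, 3.3],"dr":[0,0,-0.049],"fingers":0.4},

{"dp":[34.6, -0.8, 3.3],"dr":[0,0,-0.049],"fingers":0.4},
{"dp":[34.6, 0.9, 3.3],"dr":[0,0,-0.049],"fingers":0.4},
{"dp":[34.6, 2.6, 3.4],"dr":[0,0,-0.049],"fingers":0.4},
{"dp":[34.4, 4.4, 3.3],"dr":[0,0,-0.049],"fingers":0.4},
{"dp":[34.1, 6.0, 3.4],"dr":[0,0,-0.05],"fingers":0.4},

end [0.557 0.15  0.28 ] 86.90825940866168
```

Call:
step_arm --moves '[{"dp": [40,-28,-13],"dr": [0,0,-0.057],"fingers": 0.4},{"dp": [41.6,-25.7,-13],"dr": [0,0,-0.057],"fingers": 0.4},{"dp": [43,-23.3,-13],"dr": [0,0,-0.057],"fingers": 0.4},{"dp": [44.2,-20.8,-13],"dr": [0,0,-0.057],"fingers": 0.4},{"dp": [45.4,-18.3,-13],"dr": [0,0,-0.057],"fingers": 0.4}]'

```text
time_s: 0.82
tool_pos: [0.3297, -0.4366, 0.2879]
tool_rot: [180.0, 0.0, 31.9]
force: [-0.2, -0.6, 0.4]
grip_width: 0.0536
grasp_force: 0.0
```

Call:
step_arm --moves '[{"dp": [46.3,-15.6,-13],"dr": [0,0,-0.056],"fingers": 0.4},{"dp": [39.4,-25.8,0],"dr": [0,0,-0.076],"fingers": 0.4},{"dp": [41.3,-22.7,0],"dr": [0,0,-0.076],"fingers": 0.4},{"dp": [42.9,-19.5,0],"dr": [0,0,-0.076],"fingers": 0.4},{"dp": [44.2,-16.2,0],"dr": [0,0,-0.077],"fingers": 0.4}]'

```text
time_s: 1.45
tool_pos: [0.4304, -0.2239, 0.3005]
tool_rot: [180.0, 0.0, 52.6]
force: [-0.4, -0.3, 0.3]
grip_width: 0.0521
grasp_force: 0.0
```

Call:
step_arm --moves '[{"dp": [45.4,-12.8,0],"dr": [0,0,-0.076],"fingers": 0.4},{"dp": [46.2,-9.3,0],"dr": [0,0,-0.077],"fingers": 0.4},{"dp": [46.8,-5.7,0],"dr": [0,0,-0.076],"fingers": 0.4},{"dp": [47,-2.2,0],"dr": [0,0,-0.077],"fingers": 0.4},{"dp": [34.6,-2.5,3],"dr": [0,0,-0.049],"fingers": 0.4}]'

```text
time_s: 2.08
tool_pos: [0.51, -0.0147, 0.2977]
tool_rot: [180.0, -0.0, 73.0]
force: [-0.7, -0.0, 0.8]
grip_width: 0.0521
grasp_force: 0.0
```

Call:
step_arm --moves '[{"dp": [34.6,-0.8,3.3],"dr": [0,0,-0.049],"fingers": 0.4},{"dp": [34.6,0.9,3.3],"dr": [0,0,-0.049],"fingers": 0.4},{"dp": [34.6,2.6,3.4],"dr": [0,0,-0.049],"fingers": 0.4},{"dp": [34.4,4.4,3.3],"dr": [0,0,-0.049],"fingers": 0.4},{"dp": [34,6,3.4],"dr": [0,0,-0.05],"fingers": 0.4}]'

```text
time_s: 2.7
tool_pos: [0.5572, 0.1503, 0.2806]
tool_rot: [-180.0, 0.0, 87.0]
force: [-0.1, -0.3, 0.4]
grip_width: 0.0523
grasp_force: 0.0
```

Run:
```python
from h import *
o=env.get_obs();print({k:np.round(o[k],3).tolist() for k in("time_s","tool_pos","tool_rot","grip_width","qpos")})
m=env.camera_model("wrist");print({k:np.round(v,4).tolist() for k,v in m.items()})
cv2.imwrite("pics/w1.png",env.read_camera("wrist")[:,:,::-1])
for X in ([.557,.15,.191],[.5604,.235,.191],[.5536,.065,.191],[.545,.15,.191]): print(proj("wrist",np.array(X)))
```

```text
{'time_s': 2.7, 'tool_pos': [0.557, 0.15, 0.281], 'tool_rot': [-179.999, 0.019, 86.978], 'grip_width': 0.052, 'qpos': [23.842, 13.177, -48.792, 87.349, 9.947, 83.984, -28.268]}
{'fx': 326.3887, 'fy': 326.3887, 'cx': 312.1435, 'cy': 192.8934, 'k1': -0.0144, 'R': [[0.9986, -0.0534, -0.0012], [-0.051, -0.9591, 0.2783], [-0.016, -0.2778, -0.9605]], 't': [-0.5478, 0.1222, 0.4979]}
[313.2528375  204.14518441]
[312.67340057  94.87261016]
[313.73584716 295.72755715]
[298.49725741 204.78307032]
```

View pics/w1.png

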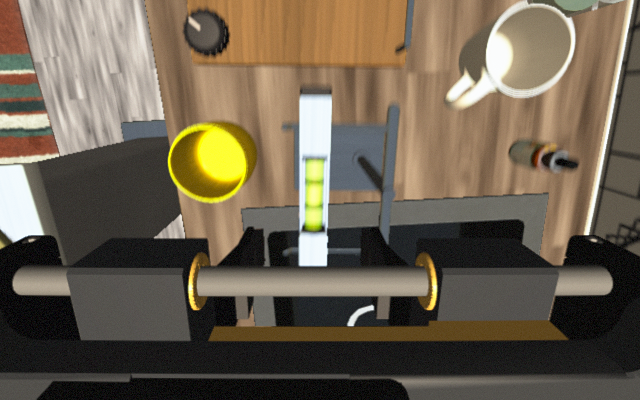

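The wrist view shows the level straight below: its far cap ends at about (316,90), the vial middle is near (314,194), and its long axis is about 1° off the tool's. The knob is at (206,32) and the yellow mug at (212,160). The refined level centre is about (0.558, 0.155).

Run:
```python
from h import *
print(atz("wrist",(316,90),.191),atz("wrist",(314.3,194),.191),"knob",atz("wrist",(206,31),.121), "mug",atz("wrist",(212,160),.1))
plan([(.558,.155,.20,86.4,.4,5),(.558,.155,.154,86.4,.4,5)])
```

```text
[0.56301203 0.23834017 0.191     ] [0.5582275  0.15852504 0.191     ] knob [0.46659237 0.29606899 0.121     ] mug [0.45027471 0.17491534 0.1       ]
{"dp":[-0.2, 0.3, 16.0],"dr":[0,0,0.004],"fingers":0.4},
{"dp":[-0.2, 0.3, 16.0],"dr":[0,0,0.003],"fingers":0.4},
{"dp":[-0.2, 0.2, 16.0],"dr":[0,0,0.004],"fingers":0.4},
{"dp":[-0.2, 0.3, 16.0],"dr":[0,0,0.003],"fingers":0.4},
{"dp":[-0.2, 0.2, 16.0],"dr":[0,0,0.004],"fingers":0.4},

{"dp":[0.0, 0.0, 9.2],"dr":[0,0,-0.0],"fingers":0.4},
{"dp":[0.0, 0.0, 9.2],"dr":[0,0,-0.0],"fingers":0.4},
{"dp":[0.0, 0.0, 9.2],"dr":[0,0,-0.0],"fingers":0.4},
{"dp":[0.0, 0.0, 9.2],"dr":[0,0,-0.0],"fingers":0.4},
{"dp":[0.0, 0.0, 9.2],"dr":[0,0,-0.0],"fingers":0.4},

end [0.55795817 0.15495842 0.15403203] 86.37509370371963
```

Call:
step_arm --moves '[{"dp": [-1,0,16],"dr": [0,0,0.004],"fingers": 0.4},{"dp": [-1,0,16],"dr": [0,0,0.004],"fingers": 0.4},{"dp": [-1,0,16],"dr": [0,0,0.003],"fingers": 0.4},{"dp": [-1,0,16],"dr": [0,0,0],"fingers": 0.4},{"dp": [-1,0,16],"dr": [0,0,0],"fingers": 0.4}]'

```text
time_s: 3.38
tool_pos: [0.5566, 0.1438, 0.1996]
tool_rot: [-180.0, 0.0, 86.2]
force: [-0.4, 0.7, -0.6]
grip_width: 0.0523
grasp_force: 0.0
```

Call:
step_arm --moves '[{"dp": [0,0,12],"fingers": 0.4},{"dp": [0,0,12],"fingers": 0.4},{"dp": [0,0,12],"fingers": 0.4},{"dp": [0,0,10],"fingers": 0.4},{"dp": [0,0,0],"fingers": 0.4}]'

```text
validation failed for argument at $.mo...
```

Call:
step_arm --moves '[{"dp": [0,0,0],"fingers": 0.6},{"dp": [0,0,0],"fingers": 0.75},{"dp": [0,0,0],"fingers": 0.85},{"dp": [0,0,0],"fingers": 1},{"dp": [0,0,0],"fingers": 1}]' --squeeze 25

```text
validation failed for argument at $.mo...
```

Call:
step_arm --moves '[{"dp": [0,0,0],"dr": [0,0,0],"fingers": 0.4},{"dp": [0,0,0],"dr": [0,0,0],"fingers": 0.4},{"dp": [0,0,0],"dr": [0,0,0],"fingers": 0.4},{"dp": [0,0,0],"dr": [0,0,0],"fingers": 0.4},{"dp": [0,0,0],"dr": [0,0,0],"fingers": 0.4}]'

```text
time_s: 4.0
tool_pos: [0.5568, 0.1445, 0.2011]
tool_rot: [180.0, -0.0, 86.3]
force: [0.7, -0.0, -1.2]
grip_width: 0.0523
grasp_force: 0.0
```

Run:
```python
from h import *
o=env.get_obs();print(o["time_s"],o["tool_pos"],o["tool_rot"])
m=env.camera_model("wrist")
p=env.read_camera("wrist")[:,:,::-1]
o=env.get_obs();print(o["time_s"],o["tool_pos"])
cv2.imwrite("pics/w2.png",p)
```

```text
4.0 [0.55683196 0.1445168  0.20110272] [ 1.79970306e+02 -3.22655524e-04  8.62777578e+01]
4.05 [0.55677922 0.14446183 0.20101532]
```

View pics/w2.png

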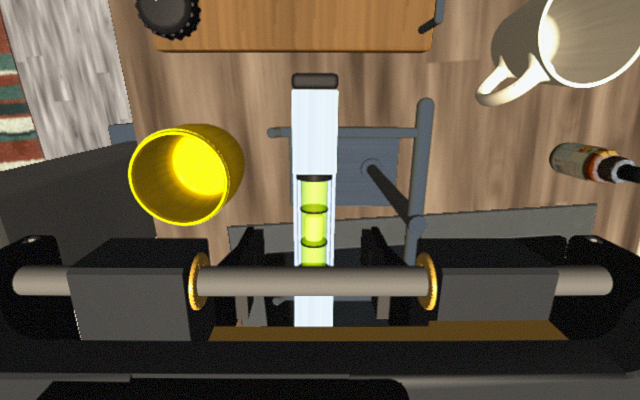

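The level's far cap ends at (315.5,75), and the two rings are at rows 209 and 242 (midpoint about (314,225)). The fingers straddle the level symmetrically.

Run:
```python
from h import *
for uv in ((315.5,75),(314.3,209),(314,225),(314,242)): print(atz("wrist",uv,.190))
```

```text
[0.56400709 0.23164165 0.19      ]
[0.55886009 0.16061317 0.19      ]
[0.55807332 0.1509887  0.19      ]
[0.55739615 0.14043299 0.19      ]
```

Call:
step_arm --moves '[{"dp": [2.5,1,12],"dr": [0,0,0.005],"fingers": 0.4},{"dp": [2,0,12],"dr": [0,0,0],"fingers": 0.4},{"dp": [0,0,12],"dr": [0,0,0],"fingers": 0.4},{"dp": [0,0,11],"dr": [0,0,0],"fingers": 0.4},{"dp": [0,0,0],"dr": [0,0,0],"fingers": 0.4}]'

```text
time_s: 4.68
tool_pos: [0.5572, 0.1485, 0.1525]
tool_rot: [-179.9, 0.0, 86.0]
force: [0.3, -0.3, 0.2]
grip_width: 0.052
grasp_force: 0.0
```

Call:
step_arm --moves '[{"dp": [0,0,0],"dr": [0,0,0],"fingers": 0.6},{"dp": [0,0,0],"dr": [0,0,0],"fingers": 0.75},{"dp": [0,0,0],"dr": [0,0,0],"fingers": 0.9},{"dp": [0,0,0],"dr": [0,0,0],"fingers": 1},{"dp": [0,0,0],"dr": [0,0,0],"fingers": 1}]' --squeeze 25

```text
time_s: 5.3
tool_pos: [0.5581, 0.1489, 0.1541]
tool_rot: [180.0, 0.0, 86.0]
force: [0.5, 0.1, 1.4]
grip_width: 0.0242
grasp_force: 25.0
```

Call:
step_arm --moves '[{"dp": [0,0,-5],"dr": [0,0,0],"fingers": 1},{"dp": [0,0,-4.5],"dr": [0,0,0],"fingers": 1},{"dp": [0,0,0],"dr": [0,0,0],"fingers": 1},{"dp": [0,-10,0],"dr": [0,0,0],"fingers": 1},{"dp": [0,-15,0],"dr": [0,0,0],"fingers": 1}]'

```text
time_s: 5.92
tool_pos: [0.5319, 0.1508, 0.163]
tool_rot: [-179.9, -0.0, 86.0]
force: [-0.4, -0.1, -0.5]
grip_width: 0.0236
grasp_force: 25.0
```

Call:
step_arm --moves '[{"dp": [0,-15,0],"dr": [0,0,0],"fingers": 1},{"dp": [0,-15,0],"dr": [0,0,0],"fingers": 1},{"dp": [0,-7,0],"dr": [0,0,0],"fingers": 1},{"dp": [0,0,0],"dr": [0,0,0],"fingers": 1},{"dp": [0,0,0],"dr": [0,0,0],"fingers": 1}]'

```text
time_s: 6.55
tool_pos: [0.4966, 0.153, 0.1635]
tool_rot: [180.0, -0.0, 86.0]
force: [-0.5, -0.4, -1.5]
grip_width: 0.0236
grasp_force: 25.0
```

Run:
```python
from h import *
plan([(.495,.19,.22,86.3,1,2),(.482,.4345,.22,86.5,1,7),(.482,.4345,.135,86.5,1,6)])
```

```text
{"dp":[18.4, -2.1, -28.3],"dr":[0,0,-0.003],"fingers":1},
{"dp":[18.4, -2.1, -28.2],"dr":[0,0,-0.003],"fingers":1},
{"dp":[34.7, -4.1, -0.0],"dr":[0,0,-0.0],"fingers":1},
{"dp":[34.7, -4.1, -0.0],"dr":[0,0,-0.001],"fingers":1},
{"dp":[34.8, -4.1, -0.0],"dr":[0,0,-0.0],"fingers":1},

{"dp":[34.7, -4.1, -0.0],"dr":[0,0,-0.001],"fingers":1},
{"dp":[34.8, -4.0, -0.0],"dr":[0,0,-0.0],"fingers":1},
{"dp":[34.8, -4.0, -0.0],"dr":[0,0,-0.001],"fingers":1},
{"dp":[34.7, -4.0, -0.0],"dr":[0,0,-0.0],"fingers":1},
{"dp":[0.0, -0.0, 14.2],"dr":[0,0,-0.0],"fingers":1},

{"dp":[0.0, -0.0, 14.2],"dr":[0,0,-0.0],"fingers":1},
{"dp":[0.0, -0.0, 14.1],"dr":[0,0,-0.0],"fingers":1},
{"dp":[0.0, -0.0, 14.2],"dr":[0,0,-0.0],"fingers":1},
{"dp":[0.0, -0.0, 14.1],"dr":[0,0,-0.0],"fingers":1},
{"dp":[0.0, -0.0, 14.2],"dr":[0,0,-0.0],"fingers":1},

end [0.48200359 0.43449036 0.13497256] 86.476077985958
```

Call:
step_arm --moves '[{"dp": [18.4,-2,-28],"dr": [0,0,-0.003],"fingers": 1},{"dp": [18.4,-2,-28],"dr": [0,0,-0.003],"fingers": 1},{"dp": [34.7,-4,0],"dr": [0,0,0],"fingers": 1},{"dp": [34.7,-4,0],"dr": [0,0,-0.001],"fingers": 1},{"dp": [34.7,-4,0],"dr": [0,0,0],"fingers": 1}]'

```text
time_s: 7.18
tool_pos: [0.4899, 0.2957, 0.2193]
tool_rot: [-180.0, -0.0, 86.3]
force: [0.0, 0.3, -1.2]
grip_width: 0.0237
grasp_force: 25.0
```

Call:
step_arm --moves '[{"dp": [34.7,-4,0],"dr": [0,0,-0.001],"fingers": 1},{"dp": [34.7,-4,0],"dr": [0,0,0],"fingers": 1},{"dp": [34.7,-4,0],"dr": [0,0,-0.001],"fingers": 1},{"dp": [34.7,-4,0],"dr": [0,0,0],"fingers": 1},{"dp": [0,0,0],"dr": [0,0,0],"fingers": 1}]'

```text
time_s: 7.8
tool_pos: [0.4802, 0.4377, 0.2186]
tool_rot: [-179.8, -0.1, 86.8]
force: [-1.2, 0.5, -1.4]
grip_width: 0.0236
grasp_force: 25.0
```

Call:
step_arm --moves '[{"dp": [0,0,25],"dr": [0,0,0],"fingers": 1},{"dp": [0,0,25],"dr": [0,0,0],"fingers": 1},{"dp": [0,0,20],"dr": [0,0,0],"fingers": 1},{"dp": [0,0,15],"dr": [0,0,0],"fingers": 1},{"dp": [0,0,0],"dr": [0,0,0],"fingers": 1}]'

```text
time_s: 8.43
tool_pos: [0.4818, 0.4335, 0.1331]
tool_rot: [-179.9, 0.1, 86.5]
force: [-0.7, 0.2, -1.7]
grip_width: 0.0244
grasp_force: 25.0
```

Run:
```python
from h import *
a=env.read_camera("top")[:,:,::-1][145:265,190:440];b=env.read_camera("side")[:,:,::-1][170:320,220:420]
a=cv2.resize(a,(600,288),interpolation=cv2.INTER_CUBIC);b=cv2.resize(b,(416,312),interpolation=cv2.INTER_CUBIC)
c=np.zeros((600,600,3),np.uint8);c[:288]=a;c[288:,:416]=b;cv2.imwrite("pics/c3.png",c)
```

```text
(no output)
```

View pics/c3.png

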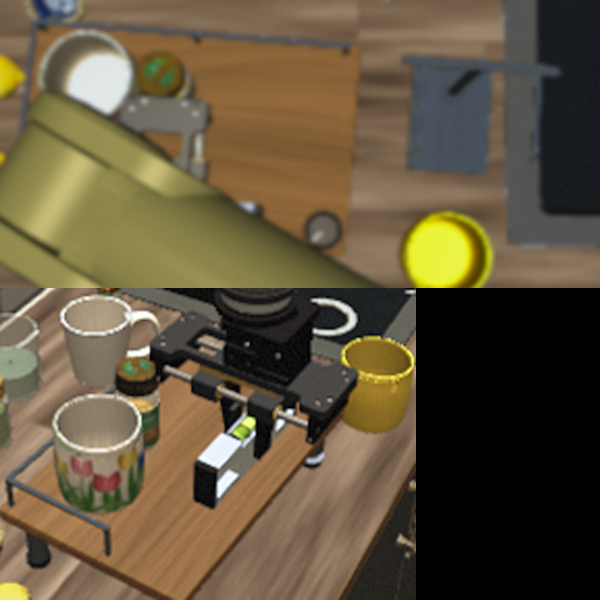

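The level hangs over the front edge in the gripper. The gripper's rear bracket (top ~(165,110)) is close to the jar, so I shift 7 mm forward before lowering.

Call:
step_arm --moves '[{"dp": [0,-7,0],"dr": [0,0,0],"fingers": 1},{"dp": [0,0,8],"dr": [0,0,0],"fingers": 1},{"dp": [0,0,8],"dr": [0,0,0],"fingers": 1},{"dp": [0,0,6],"dr": [0,0,0],"fingers": 1},{"dp": [0,0,2],"dr": [0,0,0],"fingers": 1}]'

```text
time_s: 9.15
tool_pos: [0.4748, 0.4344, 0.1094]
tool_rot: [-180.0, 0.0, 86.5]
force: [-0.2, -0.1, -1.6]
grip_width: 0.0241
grasp_force: 25.0
```

Call:
step_arm --moves '[{"dp": [0,0,1],"dr": [0,0,0],"fingers": 1},{"dp": [0,0,1],"dr": [0,0,0],"fingers": 1},{"dp": [0,0,0],"dr": [0,0,0],"fingers": 1},{"dp": [0,0,0],"dr": [0,0,0],"fingers": 1},{"dp": [0,0,0],"dr": [0,0,0],"fingers": 1}]'

```text
time_s: 9.78
tool_pos: [0.475, 0.4348, 0.1084]
tool_rot: [180.0, -0.0, 86.5]
force: [0.7, -0.7, -0.9]
grip_width: 0.0239
grasp_force: 25.0
```

Call:
step_arm --moves '[{"dp": [0,0,1.5],"dr": [0,0,0],"fingers": 1},{"dp": [0,0,1],"dr": [0,0,0],"fingers": 1},{"dp": [0,0,0],"dr": [0,0,0],"fingers": 1},{"dp": [0,0,0],"dr": [0,0,0],"fingers": 1},{"dp": [0,0,0],"dr": [0,0,0],"fingers": 1}]'

```text
time_s: 10.4
tool_pos: [0.4749, 0.4348, 0.1058]
tool_rot: [-180.0, 0.0, 86.5]
force: [-0.2, -0.0, -2.5]
grip_width: 0.0237
grasp_force: 25.0
```

Call:
step_arm --moves '[{"dp": [0,0,1],"dr": [0,0,0],"fingers": 1},{"dp": [0,0,0],"dr": [0,0,0],"fingers": 1},{"dp": [0,0,0],"dr": [0,0,0],"fingers": 1},{"dp": [0,0,0],"dr": [0,0,0],"fingers": 1},{"dp": [0,0,0],"dr": [0,0,0],"fingers": 1}]'

```text
time_s: 11.02
tool_pos: [0.4749, 0.4348, 0.1048]
tool_rot: [-180.0, 0.0, 86.5]
force: [-0.9, 0.0, -0.6]
grip_width: 0.0244
grasp_force: 25.0
```

Call:
step_arm --moves '[{"dp": [0,0,1],"dr": [0,0,0],"fingers": 1},{"dp": [0,0,0],"dr": [0,0,0],"fingers": 1},{"dp": [0,0,0],"dr": [0,0,0],"fingers": 0.72},{"dp": [0,0,0],"dr": [0,0,0],"fingers": 0.65},{"dp": [0,0,0],"dr": [0,0,0],"fingers": 0.4}]' --squeeze 5

```text
time_s: 11.65
tool_pos: [0.4751, 0.435, 0.1042]
tool_rot: [180.0, -0.0, 86.5]
force: [-0.2, -0.3, 0.3]
grip_width: 0.0338
grasp_force: 0.0
```

Call:
step_arm --moves '[{"dp": [0,0,0],"dr": [0,0,0],"fingers": 0.4},{"dp": [0,0,0],"dr": [0,0,0],"fingers": 0.4},{"dp": [0,0,0],"dr": [0,0,0],"fingers": 0.4},{"dp": [0,0,-10],"dr": [0,0,0],"fingers": 0.4},{"dp": [0,0,-20],"dr": [0,0,0],"fingers": 0.4}]'

```text
time_s: 12.28
tool_pos: [0.4746, 0.4345, 0.1343]
tool_rot: [-179.9, 0.0, 86.5]
force: [-0.4, 0.0, 0.4]
grip_width: 0.0516
grasp_force: 0.0
```

Call:
step_arm --moves '[{"dp": [0,0,-30],"dr": [0,0,0],"fingers": 0.4},{"dp": [0,0,-30],"dr": [0,0,0],"fingers": 0.4},{"dp": [0,0,-20],"dr": [0,0,0],"fingers": 0.4},{"dp": [0,0,0],"dr": [0,0,0],"fingers": 0.4},{"dp": [0,0,0],"dr": [0,0,0],"fingers": 0.4}]'

```text
time_s: 12.9
tool_pos: [0.4747, 0.4343, 0.2129]
tool_rot: [-180.0, 0.1, 86.5]
force: [-0.1, 0.3, -0.7]
grip_width: 0.0519
grasp_force: 0.0
```

Run:
```python
from h import *
o=env.get_obs();print({k:np.round(o[k],3).tolist() for k in("time_s","tool_pos","tool_rot","qpos")})
import pickle;pickle.dump(env.camera_model("wrist"),open("m4.pkl","wb"))
a=env.read_camera("wrist")[:,:,::-1];b=env.read_camera("side")[:,:,::-1][170:320,220:420]
a=cv2.resize(a[:260],(800,325),interpolation=cv2.INTER_CUBIC);b=cv2.resize(b,(360,270),interpolation=cv2.INTER_CUBIC)
c=np.zeros((595,800,3),np.uint8);c[:325]=a;c[325:,:360]=b;cv2.imwrite("pics/c4.png",c)
```

```text
{'time_s': 12.9, 'tool_pos': [0.475, 0.434, 0.213], 'tool_rot': [-179.952, 0.074, 86.505], 'qpos': [-5.621, 26.4, -53.219, 83.438, 21.146, 80.757, -62.855]}
```

View pics/c4.png

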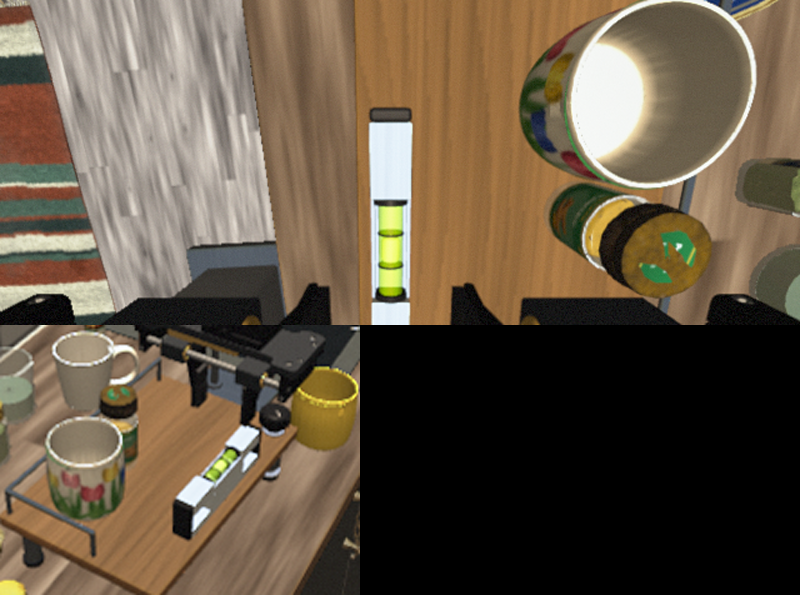

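The level lies along the front edge, released (top part: cap at (390,112), rings at rows 234 and 264), and the canister and jar are upright. Next I go above the knob with the wrist wound up counter-clockwise.

Run:
```python
from h import *
plan([(.4665,.2903,.205,200,.37,13),(.4665,.2903,.205,200,.37,2),(.4665,.2903,.094,200,.37,5)])
```

```text
{"dp":[-11.1, 0.1, 0.6],"dr":[0,0,-0.152],"fingers":0.37},
{"dp":[-11.0, -1.6, 0.6],"dr":[0,0,-0.152],"fingers":0.37},
{"dp":[-10.6, -3.3, 0.6],"dr":[0,0,-0.152],"fingers":0.37},
{"dp":[-10.0, -4.8, 0.6],"dr":[0,0,-0.152],"fingers":0.37},
{"dp":[-9.1, -6.3, 0.5],"dr":[0,0,-0.153],"fingers":0.37},

{"dp":[-8.0, -7.6, 0.6],"dr":[0,0,-0.152],"fingers":0.37},
{"dp":[-6.8, -8.7, 0.5],"dr":[0,0,-0.153],"fingers":0.37},
{"dp":[-5.4, -9.7, 0.6],"dr":[0,0,-0.152],"fingers":0.37},
{"dp":[-3.9, -10.4, 0.5],"dr":[0,0,-0.153],"fingers":0.37},
{"dp":[-2.2, -10.8, 0.6],"dr":[0,0,-0.152],"fingers":0.37},

{"dp":[-0.6, -11.1, 0.5],"dr":[0,0,-0.153],"fingers":0.37},
{"dp":[1.1, -11.0, 0.6],"dr":[0,0,-0.152],"fingers":0.37},
{"dp":[2.8, -10.7, 0.5],"dr":[0,0,-0.153],"fingers":0.37},
{"dp":[-0.0, -0.0, 0.0],"dr":[0,0,0.0],"fingers":0.37},
{"dp":[-0.0, -0.0, 0.0],"dr":[0,0,0.0],"fingers":0.37},

{"dp":[-0.0, -0.0, 22.2],"dr":[0,0,0.0],"fingers":0.37},
{"dp":[-0.0, -0.0, 22.2],"dr":[0,0,0.0],"fingers":0.37},
{"dp":[-0.0, -0.0, 22.2],"dr":[0,0,0.0],"fingers":0.37},
{"dp":[-0.0, -0.0, 22.2],"dr":[0,0,0.0],"fingers":0.37},
{"dp":[-0.0, -0.0, 22.2],"dr":[0,0,0.0],"fingers":0.37},

end [0.46646243 0.29029504 0.09401918] 200.0051112608569
```

Call:
step_arm --moves '[{"dp": [-11,0,0.6],"dr": [0,0,-0.152],"fingers": 0.37},{"dp": [-11,-1.6,0.6],"dr": [0,0,-0.152],"fingers": 0.37},{"dp": [-10.6,-3.3,0.6],"dr": [0,0,-0.152],"fingers": 0.37},{"dp": [-10,-4.8,0.6],"dr": [0,0,-0.152],"fingers": 0.37},{"dp": [-9,-6.3,0.6],"dr": [0,0,-0.152],"fingers": 0.37}]'

```text
time_s: 13.62
tool_pos: [0.4714, 0.3787, 0.2097]
tool_rot: [-179.9, -0.0, 130.3]
force: [0.1, 0.7, -0.1]
grip_width: 0.0544
grasp_force: 0.0
```

Call:
step_arm --moves '[{"dp": [-8,-7.6,0.6],"dr": [0,0,-0.152],"fingers": 0.37},{"dp": [-6.8,-8.7,0.6],"dr": [0,0,-0.152],"fingers": 0.37},{"dp": [-5.4,-9.7,0.6],"dr": [0,0,-0.152],"fingers": 0.37},{"dp": [-3.9,-10.4,0.6],"dr": [0,0,-0.152],"fingers": 0.37},{"dp": [-2.2,-10.8,0.6],"dr": [0,0,-0.152],"fingers": 0.37}]'

```text
time_s: 14.25
tool_pos: [0.468, 0.3236, 0.2068]
tool_rot: [-180.0, -0.1, 173.9]
force: [0.5, 0.6, -0.2]
grip_width: 0.0551
grasp_force: 0.0
```

Call:
step_arm --moves '[{"dp": [-0.6,-11,0.6],"dr": [0,0,-0.152],"fingers": 0.37},{"dp": [1,-11,0.6],"dr": [0,0,-0.152],"fingers": 0.37},{"dp": [2.8,-10.7,0.6],"dr": [0,0,-0.152],"fingers": 0.37},{"dp": [0,0,0],"dr": [0,0,0],"fingers": 0.37},{"dp": [0,0,0],"dr": [0,0,0],"fingers": 0.37}]'

```text
time_s: 14.88
tool_pos: [0.4664, 0.2915, 0.2057]
tool_rot: [180.0, -0.0, -160.4]
force: [0.4, 0.7, 0.1]
grip_width: 0.0548
grasp_force: 0.0
```

Run:
```python
from h import *
o=env.get_obs();print({k:np.round(o[k],3).tolist() for k in("time_s","tool_pos","tool_rot","qpos","grip_width")})
```

```text
{'time_s': 14.875, 'tool_pos': [0.466, 0.292, 0.206], 'tool_rot': [179.985, -0.029, -160.412], 'qpos': [28.514, 23.015, -77.34, 97.055, 22.874, 78.591, 57.039], 'grip_width': 0.055}
```

Call:
step_arm --moves '[{"dp": [0,0,30],"dr": [0,0,0],"fingers": 0.37},{"dp": [0,1,30],"dr": [0,0,0],"fingers": 0.37},{"dp": [0,0,25],"dr": [0,0,0],"fingers": 0.37},{"dp": [0,0,18],"dr": [0,0,0],"fingers": 0.37},{"dp": [0,0,7],"dr": [0,0,0],"fingers": 0.37}]'

```text
time_s: 15.5
tool_pos: [0.4657, 0.2924, 0.0951]
tool_rot: [180.0, -0.1, -160.3]
force: [-0.1, -0.0, 1.0]
grip_width: 0.055
grasp_force: 0.0
```

Run:
```python
from h import *
o=env.get_obs();print({k:np.round(o[k],3).tolist() for k in("time_s","tool_pos","tool_rot","qpos","force")})
```

```text
{'time_s': 15.5, 'tool_pos': [0.466, 0.292, 0.095], 'tool_rot': [179.988, -0.071, -160.285], 'qpos': [22.791, 28.877, -70.812, 104.383, 29.363, 68.255, 52.375], 'force': [-0.059, -0.003, 0.977]}
```

Call:
step_arm --moves '[{"dp": [0,-1.5,0],"dr": [0,0,0],"fingers": 0.37},{"dp": [0,0,0],"dr": [0,0,0],"fingers": 0.5},{"dp": [0,0,0],"dr": [0,0,0],"fingers": 0.6},{"dp": [0,0,0],"dr": [0,0,0],"fingers": 1},{"dp": [0,0,0],"dr": [0,0,0],"fingers": 1}]' --squeeze 20

```text
time_s: 16.12
tool_pos: [0.4672, 0.2897, 0.0961]
tool_rot: [-179.9, -0.0, -160.3]
force: [0.8, -4.5, 1.4]
grip_width: 0.0367
grasp_force: 20.0
```

Call:
step_arm --moves '[{"dp": [0,-1,0],"dr": [0,0,0],"fingers": 1},{"dp": [0,0,0],"dr": [0,0,0],"fingers": 1},{"dp": [0,0,0],"dr": [0,0,0.1],"fingers": 1},{"dp": [0,0,0],"dr": [0,0,0.15],"fingers": 1},{"dp": [0,0,0],"dr": [0,0,0.15],"fingers": 1}]'

```text
time_s: 16.75
tool_pos: [0.4671, 0.2887, 0.0958]
tool_rot: [-179.9, -0.0, 176.5]
force: [-0.2, -4.4, 2.0]
grip_width: 0.0368
grasp_force: 20.0
```

Call:
step_arm --moves '[{"dp": [0,0,0],"dr": [0,0,0.16],"fingers": 1},{"dp": [0,0,0],"dr": [0,0,0.16],"fingers": 1},{"dp": [0,0,0],"dr": [0,0,0.16],"fingers": 1},{"dp": [0,0,0],"dr": [0,0,0.16],"fingers": 1},{"dp": [0,0,0],"dr": [0,0,0.16],"fingers": 1}]'

```text
time_s: 17.38
tool_pos: [0.4665, 0.2873, 0.0958]
tool_rot: [-179.7, 0.2, 130.6]
force: [-2.9, -9.1, 6.6]
grip_width: 0.0371
grasp_force: 20.0
```

Run:
```python
from h import *
o=env.get_obs();print({k:np.round(o[k],3).tolist() for k in("tool_pos","tool_rot","qpos","force","wrist_torque")})
```

```text
{'tool_pos': [0.466, 0.287, 0.096], 'tool_rot': [-179.716, 0.16, 130.644], 'qpos': [13.887, 20.903, -56.625, 104.683, 19.362, 65.05, -8.801], 'force': [-2.939, -9.14, 6.608], 'wrist_torque': [-1.811, 0.411, 0.138]}
```

Call:
step_arm --moves '[{"dp": [-1.5,-2,-0.5],"dr": [0,0,0],"fingers": 1},{"dp": [0,0,0],"dr": [0,0,0],"fingers": 1},{"dp": [0,0,0],"dr": [0,0,0],"fingers": 1},{"dp": [0,0,0],"dr": [0,0,0],"fingers": 1},{"dp": [0,0,0],"dr": [0,0,0],"fingers": 1}]'

```text
time_s: 18.0
tool_pos: [0.4667, 0.2873, 0.0965]
tool_rot: [-180.0, 0.0, 131.0]
force: [1.6, -3.8, 2.3]
grip_width: 0.0369
grasp_force: 20.0
```

Call:
step_arm --moves '[{"dp": [0,0,0],"dr": [0,0,0.16],"fingers": 1},{"dp": [0,0,0],"dr": [0,0,0.16],"fingers": 1},{"dp": [0,0,0],"dr": [0,0,0.16],"fingers": 1},{"dp": [0,0,0],"dr": [0,0,0.16],"fingers": 1},{"dp": [0,0,0],"dr": [0,0,0.16],"fingers": 1}]'

```text
time_s: 18.62
tool_pos: [0.4651, 0.2867, 0.0963]
tool_rot: [-179.9, 0.2, 84.9]
force: [-3.2, -5.5, 5.0]
grip_width: 0.0372
grasp_force: 20.0
```

Call:
step_arm --moves '[{"dp": [0,0,0],"dr": [0,0,0.12],"fingers": 1},{"dp": [0,0,0],"dr": [0,0,0.12],"fingers": 1},{"dp": [0,0,0],"dr": [0,0,0.12],"fingers": 1},{"dp": [0,0,0],"dr": [0,0,0],"fingers": 1},{"dp": [0,0,0],"dr": [0,0,0],"fingers": 1}]'

```text
time_s: 19.25
tool_pos: [0.4646, 0.2871, 0.0967]
tool_rot: [-179.9, 0.2, 64.5]
force: [-4.9, -6.5, 8.3]
grip_width: 0.0372
grasp_force: 20.0
```

Run:
```python
from h import *
o=env.get_obs();print({k:np.round(o[k],3).tolist() for k in("tool_pos","tool_rot","qpos","force","wrist_torque")})
```

```text
{'tool_pos': [0.465, 0.287, 0.097], 'tool_rot': [-179.879, 0.205, 64.546], 'qpos': [4.992, 16.867, -45.073, 105.127, 13.23, 63.648, -70.282], 'force': [-4.869, -6.498, 8.307], 'wrist_torque': [-1.294, 0.987, -0.084]}
```

Call:
step_arm --moves '[{"dp": [0,0,0],"dr": [0,0,0],"fingers": 0.45},{"dp": [0,0,0],"dr": [0,0,0],"fingers": 0.37},{"dp": [0,0,0],"dr": [0,0,0],"fingers": 0.37},{"dp": [0,0,-20],"dr": [0,0,0],"fingers": 0.37},{"dp": [0,0,-30],"dr": [0,0,0],"fingers": 0.37}]'

```text
time_s: 19.88
tool_pos: [0.4661, 0.2875, 0.1475]
tool_rot: [-179.9, 0.0, 64.5]
force: [0.3, 0.7, 0.5]
grip_width: 0.0546
grasp_force: 0.0
```

Run:
```python
from h import *
o=env.get_obs();print({k:np.round(o[k],3).tolist() for k in("tool_pos","tool_rot","force")})
plan([(.470,.31,.185,75,1,2),(.471,.3677,.185,86.5,1,3)])
```

```text
{'tool_pos': [0.466, 0.288, 0.147], 'tool_rot': [-179.937, 0.026, 64.528], 'force': [0.307, 0.677, 0.543]}
{"dp":[11.0, -3.1, -18.8],"dr":[0,0,-0.091],"fingers":1},
{"dp":[11.2, -2.1, -18.7],"dr":[0,0,-0.092],"fingers":1},
{"dp":[18.7, -4.6, -0.0],"dr":[0,0,-0.067],"fingers":1},
{"dp":[18.9, -3.4, -0.0],"dr":[0,0,-0.067],"fingers":1},
{"dp":[19.1, -2.1, -0.0],"dr":[0,0,-0.066],"fingers":1},

end [0.47103845 0.36767881 0.1849705 ] 86.47271679698679
```

Call:
step_arm --moves '[{"dp": [11,-3,-19],"dr": [0,0,-0.091],"fingers": 1},{"dp": [11,-2,-19],"dr": [0,0,-0.092],"fingers": 1},{"dp": [18.7,-4.6,0],"dr": [0,0,-0.067],"fingers": 1},{"dp": [18.9,-3.4,0],"dr": [0,0,-0.067],"fingers": 1},{"dp": [19,-2,0],"dr": [0,0,-0.066],"fingers": 1}]'

```text
time_s: 20.5
tool_pos: [0.471, 0.3686, 0.1837]
tool_rot: [-179.9, 0.0, 86.7]
force: [0.5, -0.3, -1.0]
grip_width: 0.0131
grasp_force: 0.0
```

Call:
step_arm --moves '[{"dp": [0,0,0],"dr": [0,0,0],"fingers": 1},{"dp": [0,0,0],"dr": [0,0,0],"fingers": 1},{"dp": [0,0,0],"dr": [0,0,0],"fingers": 1},{"dp": [0,0,0],"dr": [0,0,0],"fingers": 1},{"dp": [0,0,0],"dr": [0,0,0],"fingers": 1}]'

```text
time_s: 21.12
tool_pos: [0.4719, 0.3668, 0.1846]
tool_rot: [180.0, 0.0, 86.4]
force: [-0.1, 0.0, 1.1]
grip_width: 0.0004
grasp_force: 0.0
```

Run:
```python
from h import *
o=env.get_obs();print({k:np.round(o[k],3).tolist() for k in("tool_pos","tool_rot","force","time_s")})
for y in (85,10.5,0,-10.5,-65):
    X=np.array([.475+.061*y/1000,.4345+.998*y/1000,.138]);print(y,proj("wrist",X))
p=env.read_camera("wrist")[:,:,::-1]
cv2.imwrite("pics/w5.png",cv2.resize(p[0:300,180:480],(600,600),interpolation=cv2.INTER_CUBIC))
```

```text
{'tool_pos': [0.472, 0.367, 0.185], 'tool_rot': [179.98, 0.018, 86.412], 'force': [-0.126, 0.017, 1.081], 'time_s': 21.125}
85 [310.04943642 -44.50648889]
10.5 [310.53677221  94.82375162]
0 [310.59851745 112.33829858]
-10.5 [310.65868619 129.37687494]
-65 [310.94737375 210.7393308 ]
```

View pics/w5.png

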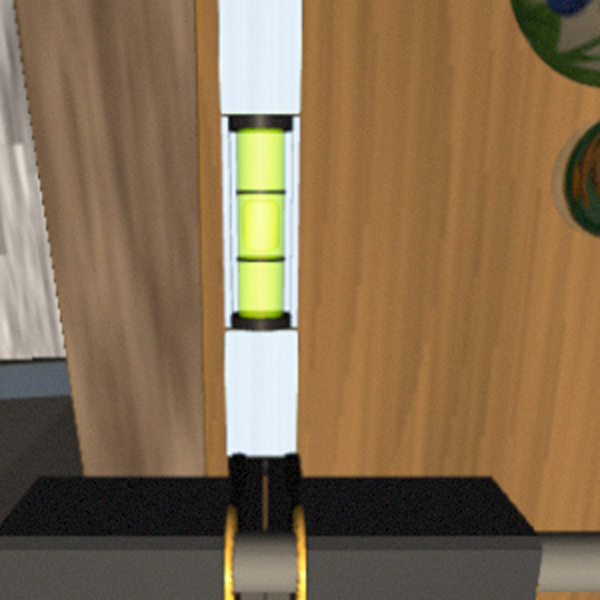

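The view shows the bubble at rows ~201–252 between the rings at 191 and 259, so it is centred unpressed. The shut fingers are over the level's knob-side end. Now I press down.

Call:
step_arm --moves '[{"dp": [0,0,15],"dr": [0,0,0],"fingers": 1},{"dp": [0,0,15],"dr": [0,0,0],"fingers": 1},{"dp": [0,0,10],"dr": [0,0,0],"fingers": 1},{"dp": [0,0,3],"dr": [0,0,0],"fingers": 1},{"dp": [0,0,1],"dr": [0,0,0],"fingers": 1}]'

```text
time_s: 21.8
tool_pos: [0.4717, 0.3673, 0.1403]
tool_rot: [-180.0, 0.0, 86.5]
force: [-0.0, 0.4, 0.3]
grip_width: 0.0005
grasp_force: 0.0
```

Call:
step_arm --moves '[{"dp": [0,0,1],"dr": [0,0,0],"fingers": 1},{"dp": [0,0,1],"dr": [0,0,0],"fingers": 1},{"dp": [0,0,1],"dr": [0,0,0],"fingers": 1},{"dp": [0,0,0],"dr": [0,0,0],"fingers": 1},{"dp": [0,0,0],"dr": [0,0,0],"fingers": 1}]'

```text
time_s: 22.42
tool_pos: [0.4718, 0.3673, 0.138]
tool_rot: [180.0, -0.0, 86.5]
force: [-1.0, -1.4, 4.4]
grip_width: 0.0009
grasp_force: 2.2
```

Call:
step_arm --moves '[{"dp": [0,0,0.7],"dr": [0,0,0],"fingers": 1},{"dp": [0,0,0],"dr": [0,0,0],"fingers": 1},{"dp": [0,0,0],"dr": [0,0,0],"fingers": 1},{"dp": [0,0,0],"dr": [0,0,0],"fingers": 1},{"dp": [0,0,0],"dr": [0,0,0],"fingers": 1}]'

```text
time_s: 23.05
tool_pos: [0.4719, 0.3674, 0.1379]
tool_rot: [180.0, 0.0, 86.4]
force: [-2.3, -3.0, 8.4]
grip_width: 0.0005
grasp_force: 4.1
```

Call:
step_arm --moves '[{"dp": [0,0,0.6],"dr": [0,0,0],"fingers": 1},{"dp": [0,0,0],"dr": [0,0,0],"fingers": 1},{"dp": [0,0,0],"dr": [0,0,0],"fingers": 1},{"dp": [0,0,0],"dr": [0,0,0],"fingers": 1},{"dp": [0,0,0],"dr": [0,0,0],"fingers": 1}]'

```text
time_s: 23.68
tool_pos: [0.472, 0.3673, 0.1379]
tool_rot: [179.9, 0.0, 86.4]
force: [-1.9, -3.7, 10.6]
grip_width: 0.0004
grasp_force: 5.5
```

Call:
step_arm --moves '[{"dp": [0,0,0],"dr": [0,0,0],"fingers": 1},{"dp": [0,0,0],"dr": [0,0,0],"fingers": 1},{"dp": [0,0,0],"dr": [0,0,0],"fingers": 1},{"dp": [0,0,0],"dr": [0,0,0],"fingers": 1},{"dp": [0,0,0],"dr": [0,0,0],"fingers": 1}]'

```text
time_s: 24.3
tool_pos: [0.4719, 0.3673, 0.1379]
tool_rot: [179.9, 0.0, 86.4]
force: [-2.3, -2.2, 10.6]
grip_width: 0.0006
grasp_force: 5.5
```

```bash
cat > bub.py <<'E'
from h import *
p=env.read_camera("wrist")[:,:,::-1].astype(float)
m=env.camera_model("wrist");o=env.get_obs();print(np.round(o["force"],1),np.round(o["tool_pos"],4))
# profile along vial, centre columns
ts=np.arange(-36,36.1,1.0);rows=[]
for t in ts:
    u=proj("wrist",np.array([.475+.061*t/1000,.4345+.998*t/1000,.137]))
    g=cv2.remap(p.astype(np.float32),(u[0]+np.arange(-3,4))[None].astype(np.float32),np.full((1,7),u[1],np.float32),1)[0].mean(0);rows.append(g)
for t,g in zip(ts,rows): print(int(t),np.round(g).astype(int).tolist(),end=" ")
E
python3 bub.py
```

```text
[-2.2 -2.7 12.1] [0.472  0.3673 0.1379]
-36 [247, 238, 225] -35 [248, 239, 226] -34 [151, 151, 143] -33 [61, 67, 74] -32 [61, 68, 74] -31 [63, 68, 75] -30 [44, 66, 66] -29 [17, 176, 154] -28 [30, 193, 177] -27 [35, 194, 178] -26 [100, 235, 221] -25 [137, 249, 240] -24 [137, 249, 240] -23 [137, 249, 240] -22 [136, 249, 240] -21 [136, 249, 240] -20 [137, 249, 240] -19 [137, 249, 240] -18 [138, 249, 240] -17 [139, 249, 241] -16 [140, 249, 241] -15 [139, 249, 240] -14 [140, 249, 241] -13 [140, 249, 241] -12 [127, 235, 223] -11 [69, 98, 99] -10 [43, 181, 168] -9 [68, 214, 198] -8 [130, 247, 239] -7 [132, 250, 244] -6 [151, 252, 248] -5 [153, 252, 248] -4 [154, 252, 248] -3 [152, 252, 247] -2 [153, 252, 247] -1 [154, 252, 247] 0 [154, 252, 248] 1 [155, 252, 248] 2 [156, 252, 247] 3 [155, 252, 248] 4 [155, 252, 248] 5 [156, 252, 248] 6 [156, 252, 247] 7 [143, 250, 245] 8 [121, 244, 237] 9 [135, 243, 232] 10 [78, 98, 101] 11 [143, 246, 236] 12 [150, 249, 241] 13 [149, 249, 241] 14 [149, 249, 241] 15 [149, 248, 240] 16 [149, 249, 240] 17 [150, 249, 240] 18 [151, 249, 240] 19 [150, 249, 240] 20 [151, 249, 240] 21 [151, 249, 240] 22 [151, 249, 241] 23 [151, 249, 240] 24 [152, 249, 240] 25 [153, 249, 240] 26 [153, 249, 240] 27 [84, 215, 197] 28 [37, 185, 163] 29 [73, 84, 89] 30 [78, 87, 96] 31 [79, 90, 96] 32 [78, 89, 95] 33 [200, 207, 196] 34 [248, 239, 227] 35 [247, 238, 225] 36 [247, 238, 226]
```

The rings are at −11 and +10 mm and the bubble spans −8.5 to +8, so it is centred at ~11 N. The board did not dip, so the foot may not be bearing yet. I'll press a bit harder to tell.

Call:
step_arm --moves '[{"dp": [0,0,0.6],"dr": [0,0,0],"fingers": 1},{"dp": [0,0,0.6],"dr": [0,0,0],"fingers": 1},{"dp": [0,0,0],"dr": [0,0,0],"fingers": 1},{"dp": [0,0,0],"dr": [0,0,0],"fingers": 1},{"dp": [0,0,0],"dr": [0,0,0],"fingers": 1}]'

```text
time_s: 24.98
tool_pos: [0.4722, 0.3673, 0.1378]
tool_rot: [179.9, 0.0, 86.4]
force: [-4.4, -4.3, 16.4]
grip_width: 0.0005
grasp_force: 8.4
```

Call:
step_arm --moves '[{"dp": [0,0,0.6],"dr": [0,0,0],"fingers": 1},{"dp": [0,0,0],"dr": [0,0,0],"fingers": 1},{"dp": [0,0,0],"dr": [0,0,0],"fingers": 1},{"dp": [0,0,0],"dr": [0,0,0],"fingers": 1},{"dp": [0,0,0],"dr": [0,0,0],"fingers": 1}]'

```text
time_s: 25.6
tool_pos: [0.4723, 0.3673, 0.1378]
tool_rot: [179.9, 0.0, 86.4]
force: [-4.5, -6.0, 19.4]
grip_width: 0.0006
grasp_force: 9.8
```

```bash
python3 bub.py | tr ' ' '\n' >/dev/null
python3 - <<'E'
exec(open("bub.py").read().split("for t,g in zip")[0])
print([(int(t),int(g[0])) for t,g in zip(ts,rows) if abs(t)<28])
E
```

```text
[-4.5 -5.5 19.6] [0.4722 0.3673 0.1377]
[(-27, 32), (-26, 108), (-25, 136), (-24, 135), (-23, 137), (-22, 136), (-21, 136), (-20, 137), (-19, 136), (-18, 138), (-17, 137), (-16, 137), (-15, 139), (-14, 139), (-13, 141), (-12, 129), (-11, 68), (-10, 37), (-9, 68), (-8, 138), (-7, 122), (-6, 151), (-5, 152), (-4, 153), (-3, 153), (-2, 154), (-1, 156), (0, 156), (1, 155), (2, 157), (3, 157), (4, 157), (5, 157), (6, 157), (7, 153), (8, 120), (9, 133), (10, 77), (11, 143), (12, 150), (13, 149), (14, 150), (15, 150), (16, 151), (17, 151), (18, 151), (19, 151), (20, 150), (21, 153), (22, 153), (23, 153), (24, 153), (25, 153), (26, 154), (27, 83)]
```

At 19.6 N the bubble still doesn't move, so the foot bears and the shelf is level. I ease back to about 14 N, let it settle, check, and hand in.

Call:
step_arm --moves '[{"dp": [0,0,-0.5],"dr": [0,0,0],"fingers": 1},{"dp": [0,0,-0.5],"dr": [0,0,0],"fingers": 1},{"dp": [0,0,0],"dr": [0,0,0],"fingers": 1},{"dp": [0,0,0],"dr": [0,0,0],"fingers": 1},{"dp": [0,0,0],"dr": [0,0,0],"fingers": 1}]'

```text
time_s: 26.32
tool_pos: [0.4721, 0.3674, 0.1378]
tool_rot: [179.9, 0.0, 86.4]
force: [-4.2, -3.2, 14.6]
grip_width: 0.0007
grasp_force: 7.4
```

Call:
step_arm --moves '[{"dp": [0,0,0],"dr": [0,0,0],"fingers": 1},{"dp": [0,0,0],"dr": [0,0,0],"fingers": 1},{"dp": [0,0,0],"dr": [0,0,0],"fingers": 1},{"dp": [0,0,0],"dr": [0,0,0],"fingers": 1},{"dp": [0,0,0],"dr": [0,0,0],"fingers": 1}]'

```text
time_s: 26.95
tool_pos: [0.4721, 0.3673, 0.1378]
tool_rot: [179.9, 0.0, 86.4]
force: [-3.9, -3.9, 14.1]
grip_width: 0.0007
grasp_force: 7.4
```

Run:
```python
from h import *
print(np.round(env.get_obs()["force"],1))
a=env.read_camera("side")[:,:,::-1][150:340,210:450];b=env.read_camera("wrist")[:,:,::-1][0:210,240:380]
c=np.zeros((420,800,3),np.uint8);c[:412,:520]=cv2.resize(a,(520,412),interpolation=cv2.INTER_CUBIC);c[:,520:]=cv2.resize(b,(280,420),interpolation=cv2.INTER_CUBIC)
cv2.imwrite("pics/c6.png",c)
```

```text
[-3.9 -3.9 14.1]
```

View pics/c6.png

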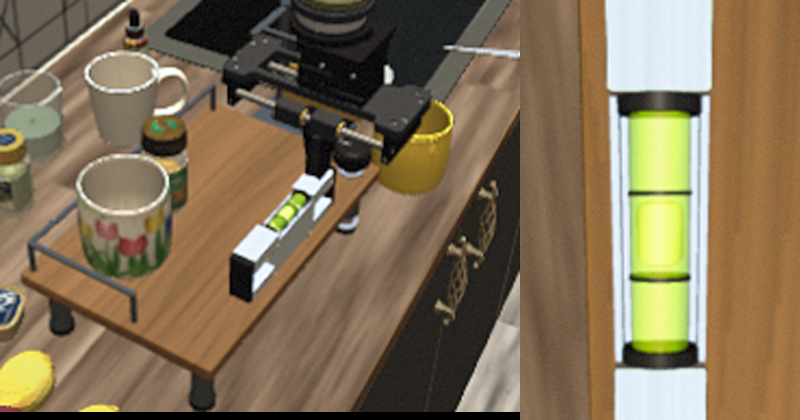

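The canister and jar are upright, the level is pressed by the fingers, and the bubble (rows ~200–268) is centred between the rings at 192 and 278.

```bash
python3 -c "
from cell import env
print(env.sign_off())"
```

```text
the job is handed in; nothing more can be done
None
```

I handed the job in at about 27 s with the level pressed at about 14 N, the bubble centred, and the canister and jar still standing. I couldn't read the foot's contact force directly, but the board didn't dip at up to about 20 N, so I take the foot to be bearing; no verdict was returned.

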